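# Engage the fraction collector's carousel with its drive pinion

### The arm

A 6-joint arm with a two-finger parallel gripper is mounted at the origin on a cart in front of the work surface, level with it; the furniture and walls round the work are solid. World frame = base frame: x ahead of the robot, y to its left, z up, the work surface at z = 0. Lengths are in mm, angles in rad, forces in N, time in s.
With the tool pointing down it reaches from about 425 to 1125 mm from the base axis. Payload 14.9 kg.
Tool frame: the origin (TCP) lies midway between the tips of the shut fingers; the grasp point (between the pads) lies 19 mm behind it; z points along the fingers, y is the line along which they close (so a half turn about z gives the same grasp; the last joint's range is limited). The gripper opens to 91 mm and grips with 3 to 60 N. Pads are 32 mm wide; open, the fingers measure 118 mm over their backs; the gripper's body (76 mm by 178 mm) begins 60 mm behind the grasp point.
Start: joints at [1.307, 0.379, 1.734, -0, 1.028, -0.033], TCP at [160.136, 681.45, 213.932] pointing down, gripper open.
Joint ranges: [-2.77, 2.77], [-0.74, 2.19], [0, 2.66], [-1.06, 4.2], [0.31, 2.87], [-3.08, 3.08]. Speed limits (rad/s): [1.89, 1.89, 2.39, 3.14, 3.14, 3.14].

### API

Orientations are given as a unit quaternion [x, y, z, w].
In Python, from workcell import observe, camera, close_job gives the robot as it stands.
- The arm moves only by the tool play_rows, never from a script. Its argument "moves" is a list of rows, each a list of 5 numbers: the shift along the tool's x, y, z in m, then the turn about the tool's z in rad, then the closure, from 0 (fully open) to 1 (shut). In form: [[x, y, z, twist, hand], ...]. A call has 1 to 12 rows; each row shifts and turns the commanded pose from where the row before left it, along the tool's axes as they then stand; what a row does not reach is not made up. A row lasts 1/10 s, in which the tool goes at most 50 mm and 8.59 degrees, less where a joint would pass 70% of its speed; a pose out of reach is approached as far as the arm can. A call with a gripper value outside its range is refused whole. The fingers move at their own pace and stop on an object; the grip force is fixed at half the most. Time passes only in rows, so rows that do not move let the fingers close. It gives the time, the measured TCP pose, the force, the opening and the grip force at its end, in the units of the state.
- observe(): the state, without advancing time (a new reading comes with each control period).
- camera(name): name is "scene" or "side" or "wrist"; returns a dict with "img" (480x640x3 uint8, red, green, blue), "fx", "fy", "cx", "cy" (pixels), "cam_to_world" (4x4, takes a point from camera to world coordinates); the wrist camera has in their place "mount" (4x4, takes a point from camera to tool coordinates, whose origin is the TCP and whose axes are the flange's). Camera axes: x right, y down, z forward; pixel columns grow to the right and rows downward; lengths in mm; the calibration is good to about 2 mm. A picture is of the moment at which its call begins: read the wrist's pose just before it. There is no depth.
- close_job(): hands the job in; it is judged then, once.
The state is a dict: "time": time; "qpos": joint angles; "joint_velocities": joint speeds; "effort": joint torques, N m; "eef_pos": TCP position; "ee_rot": TCP orientation; "force": force on the tool from outside, world axes, zero at the start; "ft_torque": the same for the moment, N m; "gripper_width": opening from 0.0 (shut) to 1.0 (fully open); "finger_force": force on a finger pad.
Only numpy, scipy, OpenCV 4.12 (cv2) and the standard library are available. Lean on these libraries where they do the work, as an engineer would, in place of code of your own. Each camera call takes 0.05 s, during which the arm holds its last target. There are 200 camera calls.

### The job

The fraction collector's tube carousel stands raised on its spindle, out of gear and turned away: turn it until pocket one (the pocket with the raised collar, which the arrow points at) stands under the drop nozzle, then press it down until its teeth mesh with the drive pinion and it sits fully home. The pinion may have stopped at any angle, so if teeth land on teeth do not force it but rock the carousel a few degrees and press again, with the nozzle still over pocket one at the end. Leave the things around it where they stand.

Things in the scene. Friction and masses are not known exactly. Their poses are not given: they have to be found in the camera images.
- drive_base: Fraction collector base, light grey, fixed: deck 170 x 236 mm, 20 mm high, with a control box (118 x 58 mm, 60 mm high) at its right end. Origin: on the table under the vertical spindle, the carousel's axis. Axes: x from the spindle to the drop nozzle, y to the left seen from the robot, z up.
- carousel: Tube carousel on the spindle: steel toothed wheel (30 teeth, 12 degrees apart, 158 mm over the tips, 14 mm thick) below a white tube plate (136 mm, 12 pockets). Origin: on the axis at the wheel's underside, 26 mm above the table when home, 17 to 21 mm higher at the start; x points to pocket one, z up. It cannot tilt. It turns with light drag (about 1.5 N at a post) and stays where left.
- pinion (a point): Centre of the upper face (38 mm above the table) of the drive pinion: dark steel spur wheel on the base, 105 mm from the spindle towards the control box; 12 teeth, 68 mm over the tips, 12 mm thick. It cannot turn and has stopped at an unknown angle, so that the carousel goes into mesh at one angle in every 12 degrees; it drops in, led by the teeth's bevels, if within about 1.5 degrees of that.
- nozzle (a point): Lower tip of the drop nozzle, 97 mm above the table and 54 mm from the spindle axis (base x). Its dark arm runs back from there to a 12 mm rod 99 mm from the axis; the highest point of arm and rod is 123 mm above the table.
- pocket_one (a point): Centre of pocket one at the top face of the tube plate, 54 mm from the axis: a 22 mm hole with a raised collar, 26 mm wide and 8 mm high; a raised arrow by the hub points at it. The top face is 65 mm above the table when home. Pocket one starts up to 70 degrees from the nozzle, on either side; the carousel's stops are 85 degrees to either side. In mesh it may stand up to 8 degrees off the nozzle.
- post_left (a point): Centre of the top of one of two upright steel finger posts on the tube plate, 16 mm thick, 32 mm tall, 38 mm from the axis; this one stands 105 degrees anticlockwise (seen from above) from pocket one. For pushing the carousel round.
- post_right (a point): Top of the other finger post, 105 degrees clockwise from pocket one; the same size.
- hub_top (a point): Centre of the flat top of the grey hub knob on the axis, 36 mm across, 16 mm above the tube plate: 81 mm above the table when home, 98 to 102 mm at the start. The carousel may be pressed here or on the plate. The hub grips the spindle: the carousel stays at any height and needs 6 to 7 N to slide down. Its teeth reach the pinion's upper face 12 mm above home.
- beaker_50: Bystander: 50 ml glass beaker, 46 mm wide, 56 mm tall, left of the base.
- cap_blue_a: Bystander: blue screw cap, 46 mm wide, 24 mm tall, left of the base.
- marker_black: Bystander: felt marker, 137 mm long, lying in front of the base.
- bottle_100_a: Bystander: small screw-cap bottle, 56 mm wide, 91 mm tall, well to the left.
- bottle_100_b: Bystander: small screw-cap bottle, 56 mm wide, 91 mm tall, well to the right.

How it is judged (in metres and radians):
At the end, for the whole second after the job is handed in: Carousel down on its seat, in mesh (hub top within 2.5 mm of its home height above the base), with the nozzle over pocket one (centres within 8.5 mm seen from above); the beaker, cap, marker and two bottles within 30 mm of where they stood, the beaker upright (z of hub_top in the frame of drive_base below 0.0835 m and horizontal distance between pocket_one and nozzle below 0.0085 m and distance of each of beaker_50, cap_blue_a, marker_black, bottle_100_a, bottle_100_b from where it was at the start of the episode below 0.03 m and angle between beaker_50's own z axis and vertical below 0.3 rad); the robot touches nothing.
It fails at once if the carousel is forced: the fingers press on it with more than 60 N (contact force between the fingers and carousel above 60 N).
It also fails if it takes over 61 s, if anything falls off the work surface, if the arm or the gripper's body presses on something with over 40 N, if the wrist force passes 120 N, or if a joint passes its speed limit or range.

## Working session

There is one attempt and no reset: what is moved stays moved. The work goes in short steps, Python scripts to look and compute and a tool call to move; the robot and the scene stay as the last step left them, time stands still between calls to the robot, and variables do not carry over. Pictures are saved under pics/ and viewed, at most 10 in all, crops included, and the job is handed in when it is done.

Besides the shell and the picture viewer there is one more tool, called after "Request:" by a JSON object that holds its "method" and its "body", one argument or row to a line. play_rows: Moves the arm, as the interface text tells. Its arguments: {"type":"object","properties":{"moves":{"type":"array","items":{"type":"array","items":{"type":"number"}}}},"required":["moves"]}

```bash
mkdir -p pics
python3 - <<'E'
from workcell import observe,camera
import cv2,numpy as np
s=observe();print(s)
ims=[]
for n in("scene","side"):
    c=camera(n);print(n,c["fx"],c["fy"],c["cx"],c["cy"],np.round(c["cam_to_world"],4).tolist())
    cv2.imwrite(f"pics/{n}0.png",c["img"][:,:,::-1])
c=camera("wrist");print(np.round(c["mount"],3).tolist(),c["fx"])
E
```

```text
{'time': 0.0, 'qpos': array([ 1.30673410e+00,  3.79427986e-01,  1.73478151e+00, -1.81308210e-05,
        1.02849879e+00, -3.32801697e-02]), 'joint_velocities': array([-1.40412093e-03,  7.99347705e-04, -4.31266465e-04, -1.13400521e-03,
       -1.57734472e-05, -4.85949577e-04]), 'effort': array([ 1.14686711e-03, -7.63721466e+01, -4.34374452e+01,  6.50432054e-02,
        4.23914962e-02, -1.02595034e-04]), 'eef_pos': array([160.00880249, 681.05574973, 213.2743104 ]), 'ee_rot': array([ 1.15130456e-01,  9.93350224e-01, -5.52813531e-04, -7.49496631e-05]), 'force': array([-0.48344046,  0.35922018,  1.17090357]), 'ft_torque': array([-0.02110539, -0.02315951,  0.01663153]), 'finger_force': 0.0, 'gripper_width': 1.0034611177087809}
scene 487.35811753495454 487.35811753495454 315.67929421906865 233.17684761854318 [[-0.5087, -0.5768, 0.6392, -156.5479], [-0.8607, 0.3219, -0.3944, 291.7912], [0.0217, -0.7508, -0.6602, 717.8475], [0.0, 0.0, 0.0, 1.0]]
side 524.6497327782074 524.6497327782074 314.58381614892824 239.44732013083433 [[-0.8022, -0.3121, 0.509, -174.1737], [-0.597, 0.4166, -0.6856, 834.4717], [0.0019, -0.8538, -0.5205, 769.6139], [0.0, 0.0, 0.0, 1.0]]
[[0.0, -0.957, -0.289, 83.091], [1.0, 0.0, -0.001, -0.678], [0.001, -0.289, 0.957, -170.181], [0.0, 0.0, 0.0, 1.0]] 347.5013578717701
```

View pics/scene0.png

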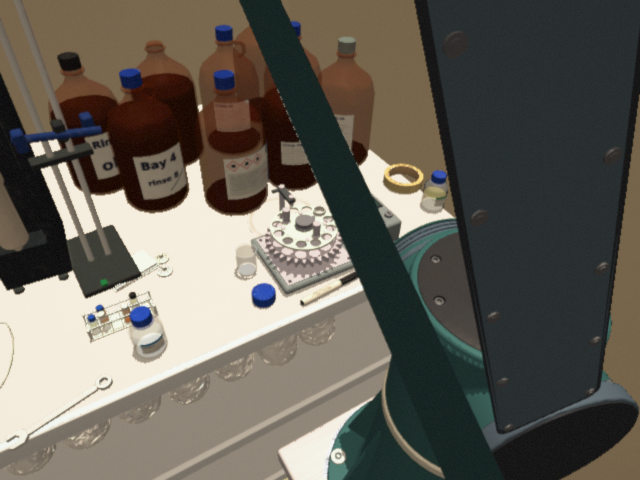

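View pics/side0.png

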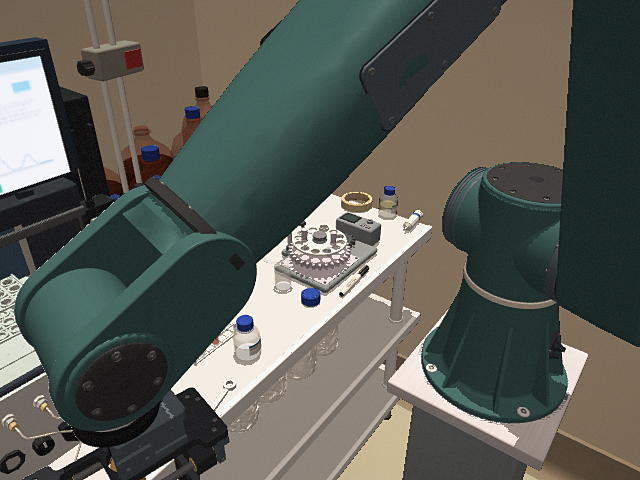

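The scene view shows the carousel at about (305,225), with the hub near (305,221) and the nozzle arm near (285,195). The side view has the hub near (320,236). I'll triangulate the hub and enlarge both views.

```bash
cat > h.py <<'E'
import numpy as np,cv2
from workcell import observe,camera
def cam(n):
    s=observe();c=camera(n)
    if n=="wrist":
        from scipy.spatial.transform import Rotation as R
        T=np.eye(4);T[:3,:3]=R.from_quat(s["ee_rot"]).as_matrix();T[:3,3]=s["eef_pos"];c["cam_to_world"]=T@c["mount"]
    return c
def ray(c,u,v):
    T=np.array(c["cam_to_world"]);d=T[:3,:3]@[(u-c["cx"])/c["fx"],(v-c["cy"])/c["fy"],1];return T[:3,3],d/np.linalg.norm(d)
def onz(c,u,v,z):
    o,d=ray(c,u,v);return o+d*(z-o[2])/d[2]
def proj(c,p):
    T=np.linalg.inv(c["cam_to_world"]);q=T[:3,:3]@p+T[:3,3];return np.array([c["fx"]*q[0]/q[2]+c["cx"],c["fy"]*q[1]/q[2]+c["cy"]])
def tri(r1,r2):
    A=[];b=[]
    for o,d in(r1,r2):
        M=np.eye(3)-np.outer(d,d);A.append(M);b.append(M@o)
    return np.linalg.solve(sum(A),sum(b))
E
python3 - <<'E'
from h import *
a=cam("scene");b=cam("side")
print(tri(ray(a,305,221),ray(b,320,236)),onz(a,305,221,100),onz(b,320,236,100))
i1=cv2.resize(a["img"][165:295,235:405],None,fx=4,fy=4,interpolation=3)[:,:,::-1]
i2=cv2.resize(b["img"][195:305,260:390],None,fx=4,fy=4,interpolation=3)[:,:,::-1]
cv2.imwrite("pics/a.png",i1)
E
```

```text
[490.15426883 -81.91203695  91.34383764] [483.31367267 -77.46553803 100.        ] [479.64253958 -68.69553454 100.        ]
```

View pics/a.png

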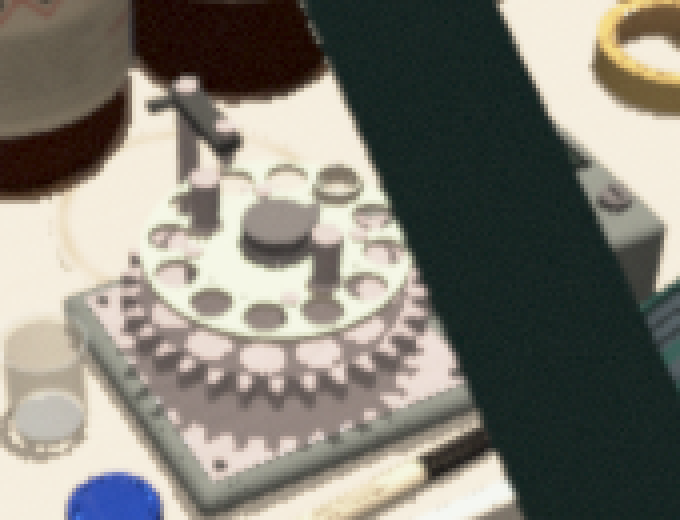

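Run:
```python
from h import *
a=cam("scene")
f=lambda x,y,z:onz(a,235+x/4,165+y/4,z)
H=f(283,220,100);
for n,p in dict(pocket=f(338,183,90),noz=f(230,148,97),pl=f(204,172,116),pr=f(327,232,116)).items():
    d=(p-H)[:2];print(n,p.round(),np.hypot(*d).round(),np.degrees(np.arctan2(d[1],d[0])).round(1))
print(H)
for u,v in((100,270),(235,205),(150,345),(145,270)):print(onz(a,u,v,0).round())
s=observe()
from scipy.spatial.transform import Rotation as R
M=R.from_quat(s["ee_rot"]).as_matrix();print(M.round(3))
print(M.T@(np.array([480,200,330])-s["eef_pos"]),M.T@(np.array([470,-75,300])-np.array([480,200,330])))
```

```text
pocket [ 508. -126.   90.] 51.0 -63.7
noz [553. -87.  97.] 68.0 -5.7
pl [520. -55. 116.] 43.0 36.2
pr [451. -85. 116.] 35.0 -172.9
[485.27317719 -80.28861723 100.        ]
[654. 302.   0.]
[719. -21.   0.]
[425. 268.   0.]
[610. 224.   0.]
[[-0.973  0.229 -0.   ]
 [ 0.229  0.973 -0.   ]
 [ 0.    -0.    -1.   ]]
[-421.51938784 -395.42491097 -116.15191776] [ -53.17620536 -269.98577084   30.08279788]
```

Request:
{"method": "play_rows", "body": {
  "moves": [
    [-0.02,-0.02,-0.01,0,0],
    [-0.036,-0.034,-0.01,0,0],
    [-0.036,-0.034,-0.01,0,0],
    [-0.036,-0.034,-0.01,0,0],
    [-0.036,-0.034,-0.01,0,0],
    [-0.036,-0.034,-0.01,0,0],
    [-0.036,-0.034,-0.01,0,0],
    [-0.036,-0.034,-0.01,0,0],
    [-0.036,-0.034,-0.01,0,0],
    [-0.036,-0.034,-0.01,0,0],
    [-0.036,-0.034,-0.01,0,0],
    [-0.036,-0.034,-0.01,0,0]
  ]
}}

```text
time: 1.5
eef_pos: [472.6, 205.5, 333.5]
ee_rot: [0.115, 0.993, 0.0, 0.0]
force: [1.1, 0.1, -0.7]
gripper_width: 0.998
finger_force: 0.0
```

Request:
{"method": "play_rows", "body": {
  "moves": [
    [-0.006,-0.025,0.006,0,0.76],
    [-0.008,-0.032,0.01,0,0.76],
    [-0.008,-0.032,0.01,0,0.76],
    [-0.008,-0.032,0.013,0,0.76],
    [-0.008,-0.032,0.013,0,0.76],
    [-0.008,-0.032,0.013,0,0.76],
    [-0.008,-0.032,0.013,0,0.76],
    [-0.008,-0.032,0.013,0,0.76],
    [-0.005,-0.027,0.012,0,0.76],
    [0,0,0,0,0.76],
    [0,0,0,0,0.76]
  ]
}}

```text
time: 2.6
eef_pos: [473.9, -76.8, 229.8]
ee_rot: [0.116, 0.993, 0.0, -0.0]
force: [0.9, 0.4, 0.1]
gripper_width: 0.241
finger_force: 0.0
```

Run:
```python
from h import *
s=observe();print(s["eef_pos"],s["ee_rot"],s["gripper_width"])
c=cam("wrist");cv2.imwrite("pics/w1.png",c["img"][:,:,::-1])
```

```text
[473.87424401 -76.78732782 229.77603969] [ 1.15854290e-01  9.93266193e-01  9.25818395e-05 -2.11595301e-04] 0.24141375748905025
```

View pics/w1.png

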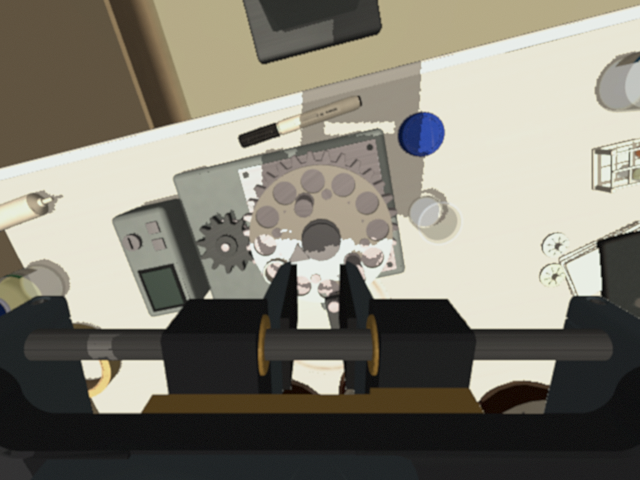

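Wrist view (image top is robot side): hub at (321,239), pinion at (225,247), right post at (304,205), base edge corners (176,178) and (384,130). The fingers hide the nozzle and pocket one, so I'll shift forward.

Request:
{"method": "play_rows", "body": {
  "moves": [
    [-0.03,0,0,0,0.76],
    [-0.035,0,0,0,0.76],
    [-0.02,0,0,0,0.76],
    [0,0,0,0,0.76],
    [0,0,0,0,0.76]
  ]
}}

```text
time: 3.15
eef_pos: [556.6, -95.1, 229.9]
ee_rot: [0.115, 0.993, 0.0, -0.0]
force: [-0.2, -0.1, 0.5]
gripper_width: 0.237
finger_force: 0.0
```

Run:
```python
from h import *
s=observe();print(s["eef_pos"],s["ee_rot"],s["gripper_width"])
c=cam("wrist");cv2.imwrite("pics/w2f.png",c["img"][:,:,::-1])
np.save("pics/w2T.npy",c["cam_to_world"]);print(c["fx"],c["cx"],c["cy"])
i=cv2.resize(c["img"][90:290,180:440],None,fx=3,fy=3,interpolation=3)[:,:,::-1]
cv2.imwrite("pics/w2.png",i)
```

```text
[556.64573154 -95.08105719 229.91232083] [ 1.14600245e-01  9.93411683e-01  4.07943424e-05 -1.01662823e-04] 0.23706371136207544
347.5013578717701 317.9041133191257 237.01562153339262
```

View pics/w2.png

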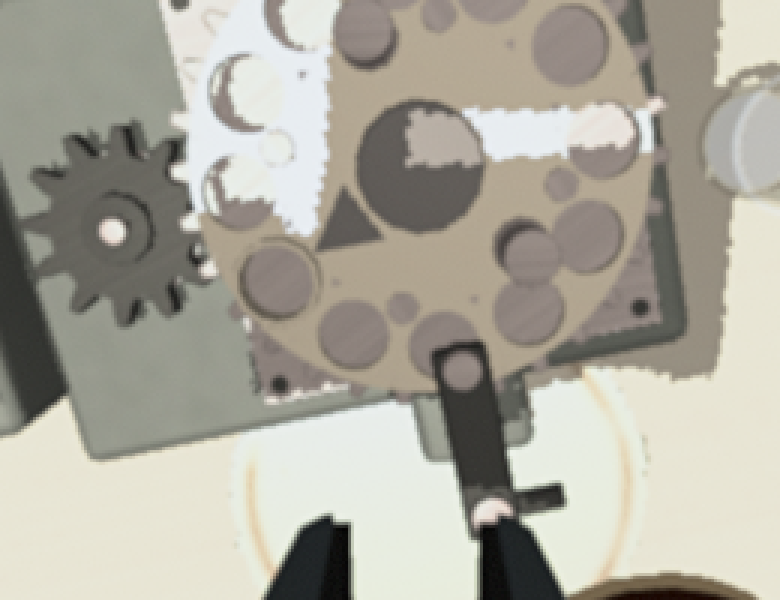

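Crop (3x, offset 180,90): hub (421,166), collared pocket (280,280), nozzle top (463,368), posts (533,255) and (365,28), pinion (118,226), rear deck edge from (95,458) to (685,335).

Run:
```python
from h import *
c=dict(cam_to_world=np.load("pics/w2T.npy"),fx=347.5,fy=347.5,cx=317.9,cy=237.0)
f=lambda x,y,z:onz(c,180+x/3,90+y/3,z)
e=f(685,335,20)-f(95,458,20);print("edge",np.degrees(np.arctan2(e[1],e[0]))-90,np.hypot(*e[:2]))
for dz in(17,21):
  H=f(421,166,81+dz);print(dz,H, "hubdia",np.hypot(*(f(484,166,81+dz)-f(358,166,81+dz))[:2]))
  for n,p in dict(pocket=f(280,280,73+dz),noz=f(463,368,121),pl=f(533,255,97+dz),pr=f(365,28,97+dz),pin=f(118,226,38)).items():
    d=(p-H)[:2];print(n,p.round(1),np.hypot(*d).round(1),np.degrees(np.arctan2(d[1],d[0])).round(1))
```

```text
edge -1.0244940269811167 227.3010872849074
17 [486.29505495 -77.52659276  98.        ] hubdia 35.32754584867534
pocket [ 509.  -125.7   90. ] 53.2 -64.8
noz [540.2 -78.3 121. ] 53.9 -0.9
pl [515.5 -53.1 114. ] 38.0 39.9
pr [449.2 -83.7 114. ] 37.7 -170.5
pin [ 484.2 -182.9   38. ] 105.4 -91.1
21 [486.15365084 -77.51749922 102.        ] hubdia 34.85980351292901
pocket [ 508.5 -125.1   94. ] 52.6 -64.8
noz [540.2 -78.3 121. ] 54.1 -0.9
pl [514.9 -53.4 118. ] 37.5 39.9
pr [449.5 -83.6 118. ] 37.1 -170.5
pin [ 484.2 -182.9   38. ] 105.4 -91.1
```

Run:
```python
from h import *
s=observe();print(s["qpos"].round(2))
```

```text
[-0.21  0.15  2.    0.    0.99 -1.55]
```

Request:
{"method": "play_rows", "body": {
  "moves": [
    [0.025,-0.0035,0,0,0.67],
    [0.03,-0.0035,0,0,0.67],
    [0.03,-0.0035,0,0,0.67],
    [0.0245,-0.0038,0,0.1,0.67],
    [0,0,0,0.145,0.67],
    [0,0,0,0.145,0.67],
    [0,0,0,0.145,0.67],
    [0,0,0,0.145,0.67],
    [0,0,0,0.145,0.67],
    [0,0,0,0.145,0.67],
    [0,0,0,0.145,0.67],
    [0,0,0,0.145,0.67]
  ]
}}

```text
time: 4.4
eef_pos: [446.0, -84.4, 230.0]
ee_rot: [0.68, 0.733, 0.0, 0.0]
force: [0.4, -0.3, -0.2]
gripper_width: 0.328
finger_force: 0.0
```

Request:
{"method": "play_rows", "body": {
  "moves": [
    [0,0,0,0.145,0.67],
    [0,0,0,0.145,0.67],
    [0,0,0,0.145,0.67],
    [0,0,0,0.145,0.67],
    [0,0,0,0.145,0.67],
    [0,0,0,0.145,0.67],
    [0,0,0,0.145,0.67],
    [0,0,0,0.145,0.67],
    [0,0,0,0.145,0.67],
    [0,0,0,0.145,0.67],
    [0,0,0,0.04,0.67],
    [0,0,0,0,0.67]
  ]
}}

```text
time: 5.6
eef_pos: [446.2, -84.4, 230.0]
ee_rot: [0.997, 0.08, 0.0, 0.0]
force: [0.1, -0.4, 0.6]
gripper_width: 0.33
finger_force: 0.0
```

```bash
cat >> h.py <<'E'
from scipy.spatial.transform import Rotation as R
AX=np.array([486.2,-77.5])
def st():
    s=observe();M=R.from_quat(s["ee_rot"]).as_matrix();p=s["eef_pos"];d=p[:2]-AX
    print("t",round(s["time"],2),"p",p.round(1),"y ang",np.degrees(np.arctan2(M[1,1],M[0,1])).round(2),"r,phi",np.hypot(*d).round(1),np.degrees(np.arctan2(d[1],d[0])).round(2),"F",s["force"].round(1),"q6",s["qpos"][5].round(2),"w",round(s["gripper_width"]*91,1),"z ax",M[:,2].round(3));return s,M
E
python3 - <<'E'
from h import *
s,M=st();t=np.array([446.7,-84.1,92]);print(M.T@(t-s["eef_pos"]))
c=cam("wrist");cv2.imwrite("pics/w3.png",c["img"][:,:,::-1])
print(proj(c,np.array([449.4,-83.7,116])),proj(c,s["eef_pos"]))
E
```

```text
t 5.6 p [446.2 -84.4 230. ] y ang -80.79 r,phi 40.6 -170.16 F [ 0.1 -0.4  0.6] q6 1.17 w 30.1 z ax [ 0. -0. -1.]
[  0.56290781  -0.26283729 137.95671742]
[317.0351673  227.62053551] [317.07503009 289.8144869 ]
```

View pics/w3.png

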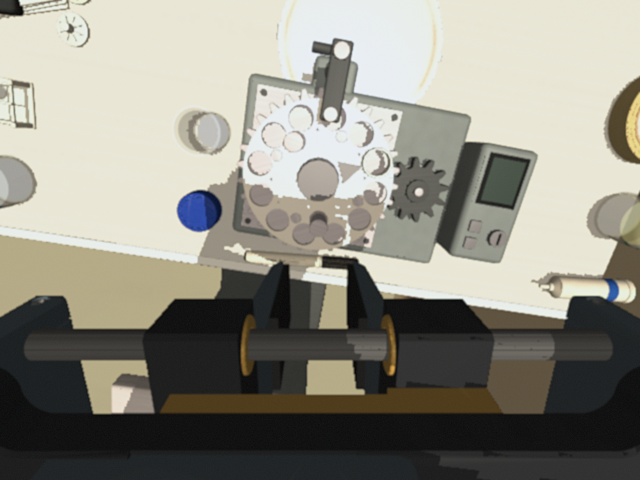

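The post top is at (318,221), in line with the gap centre at column 317. The pinion and nozzle are clear, so I'll descend.

Request:
{"method": "play_rows", "body": {
  "moves": [
    [0,0,0.025,0,0.67],
    [0,0,0.03,0,0.67],
    [0,0,0.03,0,0.67],
    [0,0,0.02,0,0.67],
    [0,0,0.015,0,0.67],
    [0,0,0.01,0,0.67],
    [0,0,0.01,0,0.67],
    [0,0,0,0,0.8],
    [0,0,0,0,0.8]
  ]
}}

```text
time: 6.55
eef_pos: [447.1, -84.9, 90.1]
ee_rot: [0.997, 0.08, 0.0, 0.0]
force: [-1.1, -0.0, 0.1]
gripper_width: 0.21
finger_force: 0.0
```

Run:
```python
from h import *
st()
```

```text
t 6.55 p [447.1 -84.9  90.1] y ang -80.77 r,phi 39.8 -169.23 F [-1.1 -0.   0.1] q6 1.17 w 19.1 z ax [ 0. -0. -1.]
```

Request:
{"method": "play_rows", "body": {
  "moves": [
    [0.0001,0.0028,0,-0.07,0.8],
    [0.0001,0.0028,0,-0.07,0.8],
    [0.0001,0.0028,0,-0.07,0.8],
    [0.0001,0.0028,0,-0.07,0.8],
    [0.0001,0.0028,0,-0.07,0.8],
    [0.0001,0.0028,0,-0.07,0.8],
    [0.0001,0.0028,0,-0.07,0.8],
    [0.0001,0.0028,0,-0.07,0.8]
  ]
}}

```text
time: 7.35
eef_pos: [456.8, -105.0, 90.6]
ee_rot: [0.935, 0.354, 0.001, 0.0]
force: [-0.9, 2.2, -0.4]
gripper_width: 0.202
finger_force: 0.7
```

Run:
```python
from h import *
st()
```

```text
t 7.35 p [ 456.8 -105.    90.6] y ang -48.53 r,phi 40.3 -136.87 F [-0.9  2.2 -0.4] q6 0.57 w 18.4 z ax [ 0.001 -0.    -1.   ]
```

Request:
{"method": "play_rows", "body": {
  "moves": [
    [0.0001,0.0028,0,-0.07,0.8],
    [0.0001,0.0028,0,-0.07,0.8],
    [0.0001,0.0028,0,-0.07,0.8],
    [0.0001,0.0028,0,-0.07,0.8],
    [0.0001,0.0028,0,-0.07,0.8],
    [0.0001,0.0028,0,-0.07,0.8],
    [0.0001,0.0028,0,-0.07,0.8],
    [0.0001,0.0028,0,-0.07,0.8],
    [0,0,0,0,0.8],
    [0,0,0,0,0.8]
  ]
}}

```text
time: 8.35
eef_pos: [475.3, -117.0, 90.3]
ee_rot: [0.802, 0.597, 0.0, 0.0]
force: [0.3, -0.1, 0.0]
gripper_width: 0.198
finger_force: 0.0
```

Run:
```python
from h import *
st()
c=cam("wrist");np.save("pics/w4T.npy",c["cam_to_world"])
cv2.imwrite("pics/w4f.png",c["img"][:,:,::-1])
p=proj(c,np.array([486.2,-77.5,84]));print(p);u,v=(p-[130,100]).clip(0).astype(int);print(u,v)
i=c["img"][max(v-20,0):v+200,u:u+260];cv2.imwrite("pics/w4.png",cv2.resize(i,None,fx=2.7,fy=2.7,interpolation=3)[:,:,::-1])
```

```text
t 8.35 p [ 475.3 -117.    90.3] y ang -16.73 r,phi 41.0 -105.47 F [ 0.3 -0.1  0. ] q6 0.0 w 18.0 z ax [ 0.001 -0.    -1.   ]
[317.83285748 213.13369853]
187 113
```

View pics/w4.png

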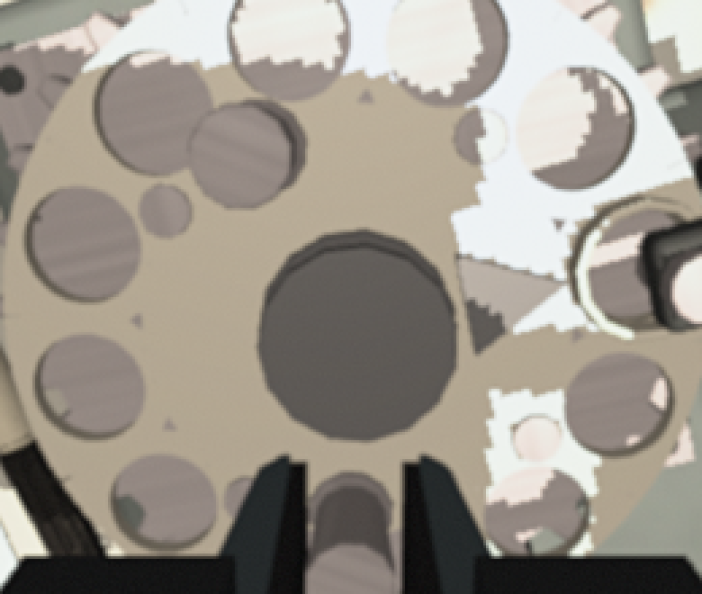

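Crop (2.7x, offset 187,93): hub (358,342), pocket-one collar (643,268), left post top (240,155); the nozzle tip stands over the collar's right part.

Run:
```python
from h import *
c=dict(cam_to_world=np.load("pics/w4T.npy"),fx=347.5,fy=347.5,cx=317.9,cy=237.0)
f=lambda x,y,z:onz(c,187+x/2.7,93+y/2.7,z)
for dz in(17,19,21):
  H=f(358,342,81+dz);print(H.round(1))
  for n,p in dict(pocket=f(643,268,73+dz),pl=f(240,155,97+dz)).items():
    d=(p-AX if len(p)==2 else p[:2]-AX);print(n,p.round(1),np.hypot(*d).round(1),np.degrees(np.arctan2(d[1],d[0])).round(1),np.degrees(np.arctan2(*(p-H)[1::-1])).round(1))
```

```text
[487.  -77.7  98. ]
pocket [540.4 -81.3  90. ] 54.3 -4.0 -3.8
pl [479.3 -40.8 114. ] 37.4 100.6 101.8
[487.1 -77.3 100. ]
pocket [539.9 -80.8  92. ] 53.8 -3.5 -3.9
pl [479.6 -40.7 116. ] 37.4 100.2 101.7
[487.3 -76.8 102. ]
pocket [539.4 -80.3  94. ] 53.2 -3.0 -3.9
pl [479.8 -40.7 118. ] 37.4 99.8 101.7
```

Request:
{"method": "play_rows", "body": {
  "moves": [
    [0,0,0.002,0,0.8],
    [0,0,0.002,0,0.8],
    [0,0,0.0015,0,0.8],
    [0,0,0.0015,0,0.8],
    [0,0,0.0015,0,0.8],
    [0,0,0.0015,0,0.8],
    [0,0,0.001,0,0.8]
  ]
}}

```text
time: 9.1
eef_pos: [474.9, -116.9, 78.8]
ee_rot: [0.802, 0.597, -0.0, -0.0]
force: [-2.4, 0.4, 6.8]
gripper_width: 0.198
finger_force: 3.5
```

Request:
{"method": "play_rows", "body": {
  "moves": [
    [0,0,0.001,0,0.8],
    [0,0,0.001,0,0.8],
    [0,0,0.0005,0,0.8]
  ]
}}

```text
time: 9.4
eef_pos: [475.0, -116.9, 76.6]
ee_rot: [0.802, 0.597, -0.0, -0.0]
force: [-6.3, 2.1, 19.5]
gripper_width: 0.198
finger_force: 10.0
```

Request:
{"method": "play_rows", "body": {
  "moves": [
    [0,0,0.0005,0,0.8],
    [0,0,0.0005,0,0.8]
  ]
}}

```text
time: 9.6
eef_pos: [475.1, -116.8, 76.2]
ee_rot: [0.802, 0.597, -0.0, -0.0]
force: [-10.7, 4.1, 35.5]
gripper_width: 0.2
finger_force: 17.7
```

Teeth are on teeth (plate at 76.3 mm, 35 N), so I'll ease off. The images already taken can give the pinion and wheel tooth phases, so I can choose which way to rock.

Request:
{"method": "play_rows", "body": {
  "moves": [
    [0,0,-0.001,0,0.8],
    [0,0,-0.001,0,0.8]
  ]
}}

```text
time: 9.8
eef_pos: [475.0, -116.9, 77.3]
ee_rot: [0.802, 0.597, 0.0, 0.0]
force: [-0.1, -0.4, -0.2]
gripper_width: 0.193
finger_force: 0.0
```

Run:
```python
from h import *
st()
c=dict(cam_to_world=np.load("pics/w2T.npy"),fx=347.5,fy=347.5,cx=317.9,cy=237.0)
g=cv2.GaussianBlur(cv2.cvtColor(cv2.imread("pics/w2f.png"),6),(0,0),0.7).astype(np.float32)
def prof(C,z,r,a):
    P=np.array([proj(c,np.array([C[0]+r*np.cos(t),C[1]+r*np.sin(t),z])) for t in np.radians(a)],np.float32)
    return cv2.remap(g,P[:,:1],P[:,1:],1)[:,0]
def phase(p,a,n,sgn):  # angle (deg) of teeth centre, dark if sgn=-1
    p=np.clip(p-np.median(p),-40,40);X=np.c_[np.cos(n*np.radians(a)),np.sin(n*np.radians(a)),np.ones(len(a)),a-a.mean()]
    k=np.linalg.lstsq(X,p,rcond=None)[0];return (np.degrees(np.arctan2(sgn*k[1],sgn*k[0]))/n)%(360/n),np.hypot(k[0],k[1])
b=np.radians(-91);C=AX+105*np.array([np.cos(b),np.sin(b)])
for r in(28,30,32):print("pin",r,phase(prof(C,38,r,np.arange(150,390)),np.arange(150,390),12,-1))
```

```text
t 9.8 p [ 475.  -116.9   77.3] y ang -16.63 r,phi 40.9 -105.92 F [-0.1 -0.4 -0.2] q6 0.0 w 17.6 z ax [ 0. -0. -1.]
pin 28 (np.float64(14.211031677867261), np.float64(13.886930527838658))
pin 30 (np.float64(14.070806612932792), np.float64(20.84191326387573))
pin 32 (np.float64(14.008174114497075), np.float64(25.52242604271773))
```

Run:
```python
from h import *
c=dict(cam_to_world=np.load("pics/w2T.npy"),fx=347.5,fy=347.5,cx=317.9,cy=237.0)
im=cv2.imread("pics/w2f.png")
a=np.arange(0,360,.5);rs=np.arange(66,84,.5);z=59
P=np.array([[proj(c,np.array([AX[0]+r*np.cos(t),AX[1]+r*np.sin(t),z])) for t in np.radians(a)] for r in rs],np.float32)
o=cv2.remap(im,P[...,0].copy(),P[...,1].copy(),1)
g=cv2.cvtColor(o,6).astype(float)
for lo,hi in((60,110),(110,160),(160,210),(210,250),(300,350)):
  m=(a>=lo)&(a<hi)
  for r in (74,76):
    p=g[int((r-66)*2),m];X=np.c_[np.cos(30*np.radians(a[m])),np.sin(30*np.radians(a[m])),np.ones(m.sum()),a[m]-lo]
    k=np.linalg.lstsq(X,np.clip(p-np.median(p),-40,40),rcond=None)[0];print(lo,r,"dark centre",(np.degrees(np.arctan2(-k[1],-k[0]))/30)%12,np.hypot(k[0],k[1]))
o=np.vstack([cv2.resize(o[:,i:i+240],(800,140)) for i in(0,240,480)]);cv2.imwrite("pics/polar.png",o)
```

```text
60 74 dark centre 0.4304987407487856 22.166271740935372
60 76 dark centre 0.6460225843032084 17.29373675723797
110 74 dark centre 2.1363309865583986 6.641132962540037
110 76 dark centre 1.21029531845462 4.671530859920472
160 74 dark centre 1.1851079239884716 20.995257403284214
160 76 dark centre 1.2110999256704014 15.029941583621461
210 74 dark centre 8.847429834332603 0.8641626480583947
210 76 dark centre 4.735313886259403 3.972906302634296
300 74 dark centre 2.3550165476354143 0.5803257446603656
300 76 dark centre 6.04364226829258 3.008109335126731
```

View pics/polar.png

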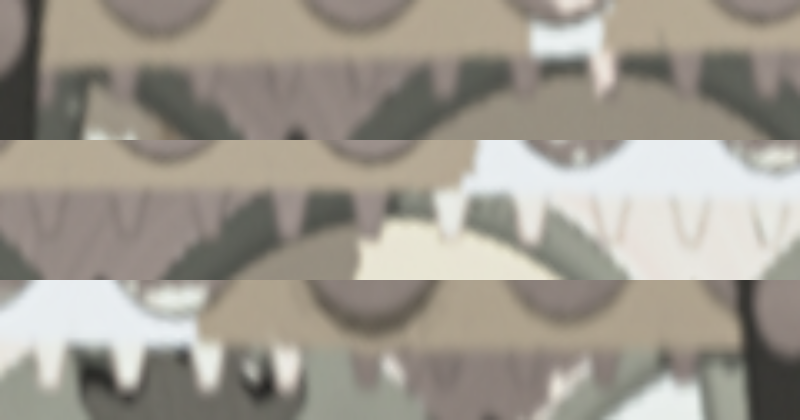

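Pinion gap is on the line of centres, and the wheel has a tooth at pocket one's angle. Mesh is therefore expected near −7° or +5° (world), and the carousel is at about −4°. I'll rock clockwise about 3° plus slack and press.

Request:
{"method": "play_rows", "body": {
  "moves": [
    [0,-0.0014,0,0.033,0.8],
    [0,-0.0013,0,0.033,0.8],
    [0,-0.0013,0,0.033,0.8],
    [0,0,0,0,0.8],
    [0,0,0.001,0,0.8],
    [0,0,0.0007,0,0.8]
  ]
}}

```text
time: 10.4
eef_pos: [471.3, -115.7, 75.7]
ee_rot: [0.83, 0.557, 0.0, 0.0]
force: [-0.6, -0.2, 7.1]
gripper_width: 0.202
finger_force: 3.8
```

Run:
```python
from h import *
st()
```

```text
t 10.4 p [ 471.3 -115.7   75.7] y ang -22.24 r,phi 41.0 -111.24 F [-0.6 -0.2  7.1] q6 0.1 w 18.4 z ax [ 0. -0. -1.]
```

Request:
{"method": "play_rows", "body": {
  "moves": [
    [0,0,0.0007,0,0.8],
    [0,0,0.0007,0,0.8],
    [0,0,0.0006,0,0.8]
  ]
}}

```text
time: 10.7
eef_pos: [471.4, -115.7, 73.8]
ee_rot: [0.83, 0.557, 0.0, 0.0]
force: [-1.0, -0.0, 7.9]
gripper_width: 0.204
finger_force: 3.8
```

Request:
{"method": "play_rows", "body": {
  "moves": [
    [0,0,0.0007,0,0.8],
    [0,0,0.0007,0,0.8],
    [0,0,0.0006,0,0.8]
  ]
}}

```text
time: 11.0
eef_pos: [471.3, -115.7, 71.8]
ee_rot: [0.83, 0.557, 0.0, 0.0]
force: [-0.4, -0.4, 7.3]
gripper_width: 0.198
finger_force: 3.8
```

It's sliding in at the normal drag, so I'll continue to about 66 and then finish gently.

Request:
{"method": "play_rows", "body": {
  "moves": [
    [0,0,0.001,0,0.8],
    [0,0,0.001,0,0.8],
    [0,0,0.001,0,0.8],
    [0,0,0.001,0,0.8],
    [0,0,0.001,0,0.8]
  ]
}}

```text
time: 11.5
eef_pos: [471.4, -115.7, 66.8]
ee_rot: [0.83, 0.557, 0.0, 0.0]
force: [-2.4, -0.7, 7.1]
gripper_width: 0.2
finger_force: 3.9
```

Request:
{"method": "play_rows", "body": {
  "moves": [
    [0,0,0.0007,0,0.8],
    [0,0,0.0006,0,0.8],
    [0,0,0.0005,0,0.8]
  ]
}}

```text
time: 11.8
eef_pos: [471.4, -115.8, 65.0]
ee_rot: [0.83, 0.557, 0.0, 0.0]
force: [-3.6, -0.6, 17.2]
gripper_width: 0.202
finger_force: 8.6
```

Request:
{"method": "play_rows", "body": {
  "moves": [
    [0,0,0.0003,0,0.8],
    [0,0,0,0,0.8]
  ]
}}

```text
time: 12.0
eef_pos: [471.5, -115.8, 65.0]
ee_rot: [0.83, 0.558, -0.0, 0.0]
force: [-3.5, 0.1, 16.5]
gripper_width: 0.203
finger_force: 8.3
```

Request:
{"method": "play_rows", "body": {
  "moves": [
    [0,0,-0.001,0,0.8],
    [0,0,-0.003,0,0.7],
    [0,0,0,0,0.7],
    [0,0,-0.01,0,0.7],
    [0,0,-0.03,0,0.7],
    [0,0,-0.035,0,0.7],
    [0,0,-0.035,0,0.7],
    [0,0,-0.03,0,0.7],
    [0,0,-0.02,0,0.7],
    [0,0,0,0,0.7],
    [0,0,0,0,0.7]
  ]
}}

```text
time: 13.1
eef_pos: [471.0, -115.6, 228.7]
ee_rot: [0.83, 0.557, 0.0, 0.0]
force: [-0.1, 0.0, -0.1]
gripper_width: 0.302
finger_force: 0.0
```

Run:
```python
from h import *
st()
c=cam("wrist");np.save("pics/w5T.npy",c["cam_to_world"])
cv2.imwrite("pics/w5f.png",c["img"][:,:,::-1])
p=proj(c,np.array([486.2,-77.5,65]));print(p);u,v=(p-[130,110]).clip(0).astype(int);print(u,v)
i=c["img"][v:v+220,u:u+260];cv2.imwrite("pics/w5.png",cv2.resize(i,None,fx=2.7,fy=2.7,interpolation=3)[:,:,::-1])
```

```text
t 13.1 p [ 471.  -115.6  228.7] y ang -22.28 r,phi 41.0 -111.77 F [-0.1  0.  -0.1] q6 0.1 w 27.5 z ax [ 0.001 -0.    -1.   ]
[318.34338936 175.87295093]
188 65
```

View pics/w5.png

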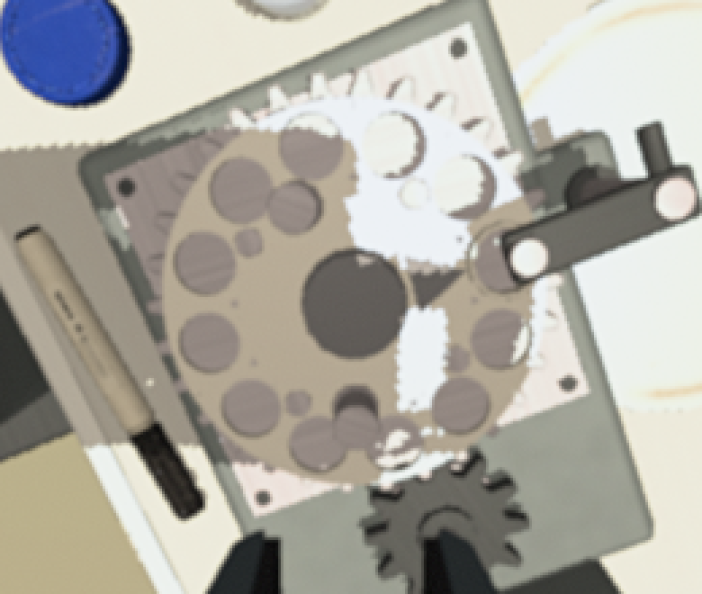

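The carousel is down in mesh. In the crop (2.7x, offset 188,65) the hub is at (356,303), the collar at (502,257), and the posts at (295,208) and (357,425). Checking the angle.

Run:
```python
from h import *
c=dict(cam_to_world=np.load("pics/w5T.npy"),fx=347.5,fy=347.5,cx=317.9,cy=237.0)
f=lambda x,y,z:onz(c,188+x/2.7,65+y/2.7,z)
H=f(356,303,81);print(H.round(1))
for n,p in dict(pocket=f(502,257,73),pl=f(295,208,97),pr=f(357,425,97),noz=f(529,259,121)).items():
    d=(p-H)[:2];print(n,p.round(1),np.hypot(*d).round(1),np.degrees(np.arctan2(d[1],d[0])).round(1))
```

```text
[487.7 -77.4  81. ]
pocket [539.2 -82.7  73. ] 51.8 -6.0
pl [481.9 -41.2  97. ] 36.7 99.1
pr [ 473.5 -112.8   97. ] 38.2 -111.8
noz [540.7 -79.9 121. ] 53.0 -2.8
```

```bash
python3 -c "
from workcell import close_job
print(close_job())"
```

```text
the job is handed in; nothing more can be done
None
```

I turned the carousel, rocked it once when teeth landed on teeth, and pressed it home in mesh with pocket one about 4–5 mm off the nozzle (limit 8.5 mm). The highest force I read was 37 N, the bystanders were not approached, and I handed the job in at about 13 s; no verdict came back.

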